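# Load the night feeder

## Robot

A 7-joint arm with a two-finger parallel gripper is mounted at the origin on the work surface. World frame = base frame: x ahead of the robot, y to its left, z up, the work surface at z = 0. Lengths are in m, angles in rad, forces in N, time in s.
With the tool pointing down it reaches from about 0.4 to 0.85 m from the base axis. Payload 10.4 kg.
Tool frame: the origin (TCP) lies at the very end of the fingers, on their centre line; the grasp point (between the pads) lies 19 mm behind it; z points along the fingers, y is the line along which they close (so a half turn about z gives the same grasp; the last joint's range is limited). The gripper opens to 85 mm and grips with 20 to 120 N. Pads are 22 mm wide; open, the fingers measure 114 mm over their backs; the gripper's body (76 mm by 85 mm) begins 54 mm behind the grasp point. The pads swing forward as they close: fully open they stand 13 mm farther back than shut.
Start: joints at [-1.134, 0.332, -0.065, 1.46, 0.022, 1.35, -0.088], TCP at [0.277, 0.56, 0.231] pointing down, gripper open.
Joint ranges: [-2.6, 2.6], [-0.5, 2.12], [-1.47, 1.34], [0.16, 2.42], [-1.27, 4.41], [0.06, 2.06], [-2.6, 2.6]. Speed limits (rad/s): [2.22, 2.22, 2.79, 2.79, 3.14, 3.14, 3.14].

## Interface

Orientations are given as [roll, pitch, yaw] about the fixed x, y, z axes, in that order (R = Rz(yaw) Ry(pitch) Rx(roll)).
In Python, from bench import * gives the robot as it stands. Calls block until the motion is done:
- move_pose(position, orientation): joint-space move of the TCP to a pose.
- move_straight(position, rotation=None, speed=0.15): straight line of the TCP; rotation=None keeps the orientation; speed is the mean speed in m/s.
- movej(angles): joint-space move.
- command_gripper(opening, grip_force=None): finger opening in m; grip_force is the grip in N (None keeps the last); returns when the fingers have stopped.
- sleep(seconds).
- solve_ik(position, orientation): joint angles nearest the present ones, or None.
- read_state(): the state.
- grab_frame(name): name is "side" or "top"; returns a dict with "color" (420x560x3 uint8, blue, green, red), "depth" (420x560 float32, m along the optical axis (not along the pixel's ray), 0 where there is no reading), "mtx" (3x3 intrinsics, pixels), "eye" and "rotation" of the camera in the world. Camera axes: x right, y down, z forward; pixel columns grow to the right and rows downward; lengths in m; the calibration is good to about 2 mm. A picture is of the moment at which its call begins.
A pose or a line that the arm cannot do raises PlanningError and nothing moves.
- finish_job(): hands the job in; it is judged then, once.
The state is a dict: "time": time; "q": joint angles; "dq": joint speeds; "joint_torque": joint torques, N m; "ee_pos": TCP position; "eef_rot": TCP orientation; "contact_force": force on the tool from outside, world axes, zero at the start; "ft_torque": the same for the moment, N m; "width": finger opening in m; "grasp_force": force on a finger pad.
Only numpy, scipy, OpenCV 4.12 (cv2) and the standard library are available. Lean on these libraries where they do the work, as an engineer would, in place of code of your own. Each camera call takes 0.05 s, during which the arm holds its last target. There are 200 camera calls.

## Task

Load the rotary feeder for the night with all the green-lidded pots. Turn the orange knob until a pocket clicks in line with the chute, then for each pot: set it upright on the chute, push it down until it rests against the orange stop in the pocket, and turn the carousel on by a click or more so that an empty pocket faces the chute. Finish with every pot in the carousel, none of them facing the chute, and the carousel clicked in place; leave the amber jar and the steel bowl where they are.

Things in the scene. Friction and masses are not known exactly. Their poses are not given: they have to be found in the camera images.
- feeder: Fixed rotary feeder: round grey base, 180 mm across, holding the carousel, and a straight aluminium chute with blue sides. Origin on the table on the carousel's vertical axis; +x runs level from the axis out along the chute, z up. A white ring wall (outer radius 90, top at z 60 mm) surrounds the carousel except at the chute.
- chute_top (a point): Point on the chute's floor, mid-width, 105 mm up the slope from its lower end (feeder x 184, z 58.7 mm): set pots down here. The floor slopes 15 degrees down to the carousel. Not slippery: a pot stays where it is set and must be pushed. Upper end open, 45 mm further up. Clear width 45 mm; side walls 4 mm thick, 12 mm high. This frame is level, as the feeder's.
- chute_foot (a point): Lower end of the chute's floor, mid-width (feeder x 83, z 31.5 mm), 1 mm from the carousel's rim and 1.5 mm above the floor of its pockets.
- loading_bay (a point): Fixed to the feeder: where a pot's centre is when it stands in the pocket in line with the chute, against the orange stop: 58 mm from the carousel's axis, 47 mm above the table. The pot's outer edge is then 78 mm from the axis.
- hood_top (a point): Centre of the clear round hood's top, z 74 mm (hood radius 68 mm, 4 mm thick, on three steel struts). It covers the pockets, so pots get in only from the chute; the knob stands up through its middle.
- carousel (a joint): Turn of the carousel, rad, growing anticlockwise from above; turns either way, stops at -7 and 7. It clicks home at every 60 degrees (0, 1.047, 2.094.. and negative), one pocket then in line with the chute. Let go within 7 degrees of a click it is drawn in; elsewhere it stays. Click torque about 0.3 N m. At 0 the knob's bar lies along the feeder's x.
- knob_grip (a point): Centre of the carousel's orange knob bar, on its axis, 96 mm above the table. Bar 56 mm long, 14 mm thick, from 76 to 108 mm above the table. Turns with the carousel: x along the bar, y across, z up. The carousel has six pockets 60 degrees apart, one along this x, open outwards, 49 mm wide, floor at 30 mm, an orange stop at the inner end 38 mm from the axis.
- pot1_mid (a point): Centre (17 mm above its underside) of a feed pot: closed upright white plastic pot with a green lid, round, 40 mm diameter, 34 mm high, about 60 g; z up. Three or four of these pots are present, standing on the bench; a missing one reads None.
- pot2_mid (a point): Centre (17 mm above its underside) of a feed pot: closed upright white plastic pot with a green lid, round, 40 mm diameter, 34 mm high, about 60 g; z up. Three or four of these pots are present, standing on the bench; a missing one reads None.
- pot3_mid (a point): Centre (17 mm above its underside) of a feed pot: closed upright white plastic pot with a green lid, round, 40 mm diameter, 34 mm high, about 60 g; z up. Three or four of these pots are present, standing on the bench; a missing one reads None.
- pot4_mid (a point): Centre (17 mm above its underside) of a feed pot: closed upright white plastic pot with a green lid, round, 40 mm diameter, 34 mm high, about 60 g; z up. Three or four of these pots are present, standing on the bench; a missing one reads None.
- amber_jar: Amber glass jar with white cap, 48 mm across, 60 mm high, stands among the pots; origin at the centre of its underside. Not part of the job; leave it.
- feed_bowl: Stainless bowl, 120 mm across, 45 mm high; origin under its centre. Not part of the job; leave it.
Things that resemble listed ones, but are neither listed nor needed, are in the scene too. What is shaped like the part that bears pot2_mid but brown or purple is not meant.

How it is judged:
By the outcome, as a careful person would: the job done as asked, in the order asked, and still so for the second after the job is handed in, with the robot touching nothing.
Of pot1, pot2, pot3, pot4 only 3 to 4 are there at a start; the rules pass over those that are not, and their reading is None.
At some moment in a run one of pot1, pot2, pot3, pot4 may be knocked a few centimetres aside while the robot is not near it.
It also fails if it takes over 210 s, if anything falls off the work surface, if the arm or the gripper's body presses on something with over 40 N, if the wrist force passes 120 N, or if a joint passes its speed limit or range.

## Working session

There is one attempt and no reset: what is moved stays moved. The work goes in short steps, each a Python script; the robot and the scene stay as the last script left them, time stands still between calls to the robot, and variables do not carry over. Pictures are saved under pics/ and viewed, at most 14 in all, crops included, and the job is handed in when it is done.

```bash
mkdir -p pics; ls
python3 - <<'E'
from bench import *
import cv2,numpy as np
for n in("top","side"):
    f=grab_frame(n); cv2.imwrite(f"pics/{n}0.png",f["color"]); np.savez(f"{n}0.npz",**{k:np.array(v) for k,v in f.items()})
    print(n,f["eye"],np.round(f["rotation"],3).tolist(),np.array(f["mtx"]).tolist())
s=read_state();print(s["time"],s["ee_pos"],s["eef_rot"],s["width"])
E
```

```text
pics
top [ 0.36159042 -0.02109831  1.21062936] [-3.021, 0.0, -1.567] [[533.0931480699003, 0.0, 267.48539942635693], [0.0, 533.0931480699003, 212.5963171349245], [0.0, 0.0, 1.0]]
side [ 0.20441059 -0.87992903  0.63338857] [-2.116, -0.014, -0.316] [[447.50073994646726, 0.0, 276.78056439411927], [0.0, 447.50073994646726, 209.30805400924683], [0.0, 0.0, 1.0]]
0.1 [0.27719401 0.55978555 0.23060419] [-3.14032175e+00  7.12617849e-05  2.68186404e+00] 0.08564586484345801
```

View pics/top0.png

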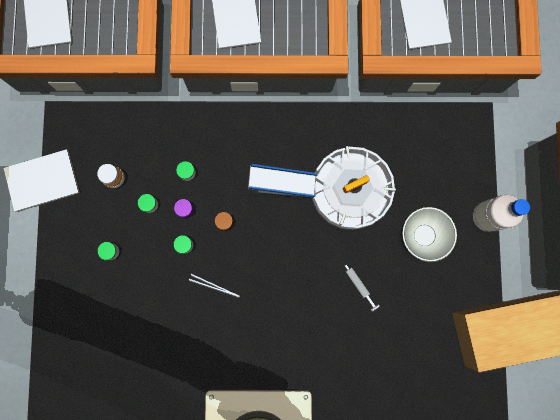

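View pics/side0.png

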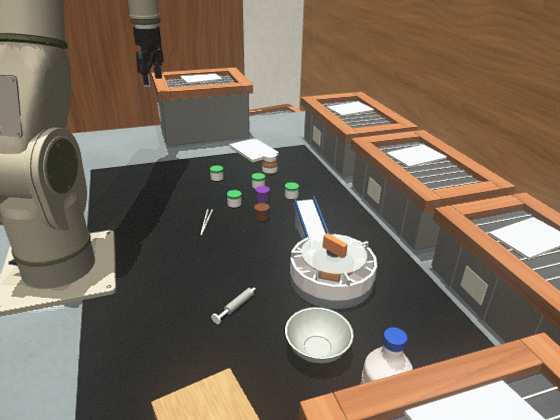

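The top view shows four green pots at (185,170), (147,203), (182,244) and (107,251). The decoys are purple (183,208) and brown (224,221), and the jar is at (110,175). The chute runs from (317,190) to (250,178), and the knob is at (356,184).

```bash
cat > h.py <<'E'
from bench import *
import cv2,numpy as np
from scipy.spatial.transform import Rotation as Rn
def rays(f,px):
    K=np.array(f["mtx"]);r=np.array(f["rotation"]);R=r if r.shape==(3,3) else Rn.from_euler("xyz",r).as_matrix()
    px=np.atleast_2d(px).astype(float)
    d=np.c_[(px[:,0]-K[0,2])/K[0,0],(px[:,1]-K[1,2])/K[1,1],np.ones(len(px))]
    return d@R.T
def plane(f,px,z):
    d=rays(f,px);e=np.array(f["eye"]);return e+d*((z-e[2])/d[:,2])[:,None]
def cloud(f,m):
    v,u=np.nonzero(m);dd=np.array(f["depth"])[v,u];k=dd>0
    return np.array(f["eye"])+rays(f,np.c_[u,v][k])*dd[k,None]
def hsv(f): return cv2.cvtColor(np.array(f["color"]),cv2.COLOR_BGR2HSV)
def blobs(m,amin):
    n,l,s,c=cv2.connectedComponentsWithStats(m.astype(np.uint8)); return [(c[i],l==i) for i in range(1,n) if s[i,4]>=amin]
def pots(f):
    """green lids: list of (x,y,z of lid top)"""
    m=cv2.inRange(hsv(f),(45,110,60),(80,255,255))>0
    out=[]
    for c,b in blobs(m,40):
        P=cloud(f,b);z=np.percentile(P[:,2],80) if len(P) else np.nan
        v,u=np.nonzero(b); Q=plane(f,[c],z)[0]
        out.append((*Q[:2],z,b.sum()))
    return np.array(out)
def knob(f):
    m=cv2.inRange(hsv(f),(8,150,120),(22,255,255))>0
    m[:110]=0; m[300:]=0; m[:,460:]=0
    P=cloud(f,m);P=P[(P[:,2]>.1)&(P[:,2]<.116)]
    (cx,cy),(w,h),a=cv2.minAreaRect((P[:,:2]*1000).astype(np.float32))
    q=P[:,:2]-P[:,:2].mean(0);d=np.linalg.svd(q)[2][0] if len(q)<3000 else 0
    return cx/1000,cy/1000,(w,h),np.arctan2(d[1],d[0])
E
python3 - <<'E'
from h import *
f=dict(np.load("top0.npz"))
np.set_printoptions(precision=4,suppress=True)
print(pots(f)); print(knob(f))
H=hsv(f); m=cv2.inRange(H,(105,120,50),(125,255,255))>0
m[:,:240]=0;m[:,330:]=0;m[:150]=0;m[210:]=0
P=cloud(f,m);print(len(P),P.min(0),P.max(0))
# ring: white pixels height ~.06
M=np.zeros(m.shape,bool);M[140:235,300:400]=1
Q=cloud(f,M);Q=Q[(abs(Q[:,2]-.06)<.005)]
from scipy.optimize import least_squares
k=Q[:,:2]; 
r=least_squares(lambda p:np.hypot(*(k-p[:2]).T)-p[2],[.43,-.2,.088],loss="soft_l1",f_scale=.002);print("ring",r.x,len(k))
# hood top
Q=cloud(f,M);Q=Q[(abs(Q[:,2]-.074)<.004)];print("hood",len(Q),Q.mean(0) if len(Q) else 0)
# chute pts, along direction
c=P[:,:2].mean(0);d=np.linalg.svd(P[:,:2]-c)[2][0];print("chute",c,d,np.degrees(np.arctan2(*(c-r.x[:2])[::-1])))
print("jar etc",plane(f,[[108,173],[430,234]],.05))
for p in[(183,208),(224,221)]: print(plane(f,[p],.034))
E
```

```text
[[  0.5999   0.1659   0.0361 260.    ]
 [  0.5251   0.2499   0.036  266.    ]
 [  0.4331   0.1679   0.0364 274.    ]
 [  0.4178   0.3349   0.0357 276.    ]]
(0.5585865478515625, -0.2068311767578125, (13.691230773925781, 55.28573989868164), np.float64(-1.0928432087089315))
319 [ 0.5394 -0.13   -0.002 ] [0.6206 0.02   0.0848]
ring [ 0.5587 -0.2074  0.0858] 723
hood 2690 [ 0.5579 -0.207   0.0743]
chute [ 0.5733 -0.0538] [-0.0908 -0.9959] 84.56139606106098
jar etc [[ 0.5885  0.3332  0.05  ]
 [ 0.456  -0.3749  0.05  ]]
[[0.5132 0.168  0.034 ]]
[[0.4844 0.0763 0.034 ]]
```

Run:
```python
from h import *
np.set_printoptions(precision=4,suppress=True)
C=np.array([.5586,-.2071])
for n in("top","side"):
    f=dict(np.load(n+"0.npz"));H=hsv(f)
    m=cv2.inRange(H,(8,150,120),(22,255,255))>0
    P=cloud(f,m);P=P[(np.hypot(*(P[:,:2]-C).T)<.05)&(P[:,2]>.09)];zt=np.percentile(P[:,2],90)
    P=P[P[:,2]>zt-.004];print(n,"knob",P.mean(0),cv2.minAreaRect((P[:,:2]*1000).astype(np.float32)))
    A=cloud(f,np.ones(m.shape,bool))
    for yaw in [84.7]:
        a=np.radians(yaw);ex=np.array([np.cos(a),np.sin(a)]);ey=np.array([-ex[1],ex[0]])
        x=(A[:,:2]-C)@ex;y=(A[:,:2]-C)@ey;fl=31.5e-3+(x-.083)*np.tan(np.radians(15))
        k=(x>.1)&(x<.215)&(abs(y)<.04)&(A[:,2]>fl-.01);h=A[:,2]-fl
        fk=k&(abs(y)<.012);print(" floor err",np.median(h[fk]),fk.sum())
        o=np.median(h[fk])
        for s in(-1,1):
            w=k&(h-o>.008)&(h-o<.016)&(s*y>.015);
            if w.sum()>8:p=np.polyfit(x[w],y[w],1);print(" wall",s,w.sum(),np.median(y[w]),np.degrees(p[0]), y[w].min(),y[w].max())
    Q=A[(abs(np.hypot(*(A[:,:2]-C).T)-.088)<.006)&(abs(A[:,2]-.06)<.006)];print(" ring z",np.median(Q[:,2]))
    print(pots(f))
for y in(84.7,-95.3,117.4,-62.6,144.7,-35.3,24.7,-155.3):
    print(y,[None if q is None else np.round(np.array(q)[[0,5,6]],2) for q in(solve_ik([.5586,-.2071,.084],[np.pi,0,np.radians(y)]),solve_ik([.5757,-.024,.09],[np.pi,0,np.radians(y)]))])
```

```text
top knob [ 0.5598 -0.2087  0.1086] ((558.3786010742188, -206.6869659423828), (13.240523338317871, 54.825927734375), 26.663501739501953)
 floor err 0.0005377381094537614 557
 wall -1 116 -0.023459527620547274 0.36272080488870995 -0.02659615194761256 -0.02004766753646572
 wall 1 104 0.025601946470173494 0.2692008280838987 0.02278349680287198 0.028023211460228303
 ring z 0.06000287670045412
[[  0.5999   0.1659   0.0361 260.    ]
 [  0.5251   0.2499   0.036  266.    ]
 [  0.4331   0.1679   0.0364 274.    ]
 [  0.4178   0.3349   0.0357 276.    ]]
side knob [ 0.5564 -0.2093  0.1082] ((556.4494018554688, -208.1359405517578), (13.638915061950684, 51.591461181640625), 25.246198654174805)
 floor err 0.0005861201908901603 309
 wall -1 79 -0.021024716425472274 0.2921619371914084 -0.02491451154289435 -0.01859852068249676
 wall 1 84 0.027905447710442115 0.05888052431781632 0.02515193535746838 0.030542909157404614
 ring z 0.059883769853836366
[[  0.4168   0.3339   0.0356  76.    ]
 [  0.5233   0.2472   0.036   82.    ]
 [  0.5981   0.1635   0.0356  87.    ]
 [  0.4312   0.1649   0.0357 103.    ]]
84.7 [array([-0.42,  1.09,  0.55]), array([-0.47,  1.04,  0.04])]
-95.3 [array([-0.56,  1.17, -2.43]), array([0.89, 1.26, 2.52])]
117.4 [array([-0.41,  1.09,  1.11]), array([-0.45,  1.04,  0.6 ])]
-62.6 [array([-0.56,  1.17, -1.86]), array([-0.91,  1.15, -2.2 ])]
144.7 [array([-0.37,  1.08,  1.56]), array([-0.44,  1.04,  1.07])]
-35.3 [array([-0.56,  1.17, -1.39]), array([-0.91,  1.15, -1.73])]
24.7 [array([-0.41,  1.09, -0.5 ]), array([-0.51,  1.05, -0.99])]
-155.3 [array([-0.28,  1.06,  2.54]), array([-0.38,  1.04,  2.09])]
```

```bash
cat >> h.py <<'E'
C=np.array([.5575,-.2077]);YAW=85.1
a=np.radians(YAW);EX=np.array([np.cos(a),np.sin(a),0]);EY=np.array([-EX[1],EX[0],0])
def F(x,y,z): return np.array([*C,0])+x*EX+y*EY+np.array([0,0,z])
def down(deg): return [np.pi,0,np.radians((deg+180)%360-180)]
def st(msg):
    s=read_state();print(msg,"t%.1f"%s["time"],"p",np.round(s["ee_pos"],4),"F",np.round(s["contact_force"],1),"w%.4f g%.1f"%(s["width"],s["grasp_force"]),"M",np.round(s["ft_torque"],2));return s
def turn(a0,a1,z=.084):
    command_gripper(.05,30)
    move_pose(F(0,0,.15),down(a0)); move_straight(F(0,0,z))
    command_gripper(0,35); st("grip")
    n=max(2,int(abs(a1-a0)/15))
    for i in range(1,n+1): move_straight(F(0,0,z),down(a0+(a1-a0)*i/n),speed=.1)
    st("turned"); command_gripper(.05); sleep(.2); move_straight(F(0,0,.16),speed=.25); st("rel")
E
python3 - <<'E'
from h import *
try: turn(117.1,85.1)
except Exception as e: print(repr(e))
f=grab_frame("top");print(knob(f));print(pots(f));cv2.imwrite("pics/t1.png",f["color"])
E
```

```text
grip t4.4 p [ 0.5585 -0.2076  0.085 ] F [1.8 1.5 6.5] w0.0133 g37.3 M [ 0.3  -0.24  0.  ]
turned t5.3 p [ 0.5579 -0.208   0.085 ] F [-2.   1.6  8.3] w0.0131 g39.1 M [ 0.09  0.37 -0.02]
rel t6.4 p [ 0.5579 -0.2077  0.1608] F [-0.7  0.4  0.1] w0.0501 g0.0 M [-0.    0.01 -0.02]
(0.0, 0.0, (0.0, 0.0), np.float64(0.0))
[[5.99953628e-01 1.65989601e-01 3.56980531e-02 2.61000000e+02]
 [5.25014634e-01 2.49928913e-01 3.60863888e-02 2.65000000e+02]
 [4.33194581e-01 1.67978758e-01 3.60211317e-02 2.72000000e+02]
 [4.17875631e-01 3.34751429e-01 3.63617020e-02 2.74000000e+02]]h.py:31: RuntimeWarning: Mean of empty slice.
  q=P[:,:2]-P[:,:2].mean(0);d=np.linalg.svd(q)[2][0] if len(q)<3000 else 0
  ret = um.true_divide(
```

View pics/t1.png

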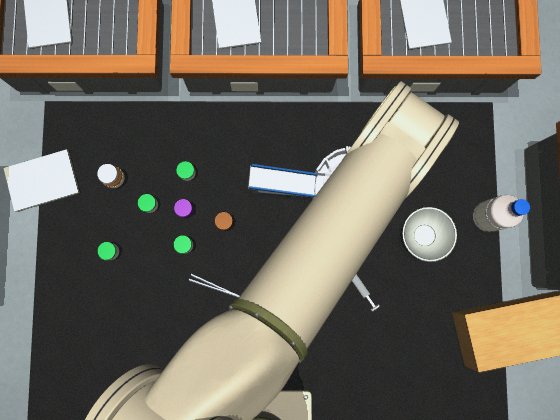

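```bash
sed -i 's/C=np.array(\[.5575,-.2077\])/C=np.array([.5580,-.2077])/; s/z=.084/z=.087/' h.py
cat >> h.py <<'E'
GZ=.014; N=-np.sin(np.radians(15))*EX+np.array([0,0,np.cos(np.radians(15))])
TILT=(Rn.from_rotvec(-np.radians(15)*EY)*Rn.from_euler("xyz",down(YAW))).as_euler("xyz")
def pick(xy):
    command_gripper(.064,30); p=np.array([xy[0]-.001,xy[1]-.0012,.13])
    move_pose(p,down(YAW)); p[2]=GZ; move_straight(p,speed=.2)
    command_gripper(0,30); s=st("pick"); p[2]=.15; move_straight(p,speed=.25); return abs(s["width"]-.04)<.004
def place():
    T=F(.184,0,.0587)
    move_pose(T+N*.07,TILT); F0=st("above")["contact_force"]
    for h in (.026,.020,GZ+.003,GZ+.001):
        move_straight(T+N*h,speed=.08); s=st("h%.3f"%h)
        if s["contact_force"][2]-F0[2]>4: break
    return s
def release():
    command_gripper(.052); p=read_state()["ee_pos"]; move_straight(np.array(p)+N*.06,speed=.25); st("released")
E
python3 - <<'E'
from h import *
print(pick([.6,.166])); place()
cv2.imwrite("pics/s2.png",grab_frame("side")["color"][130:330,220:420].repeat(3,0).repeat(3,1))
E
```

```text
pick t9.2 p [0.6    0.165  0.0156] F [-0.7  0.5  6.3] w0.0389 g29.6 M [-0.11  0.29  0.05]
True
above t10.8 p [ 0.5719 -0.0417  0.1255] F [-0.2  0.9 -0.1] w0.0388 g30.2 M [-0.28  0.04 -0.02]
h0.026 t11.5 p [ 0.5732 -0.0313  0.0839] F [ 0.2  0.2 -0.5] w0.0390 g30.2 M [-0.32  0.04  0.02]
h0.020 t11.7 p [ 0.5732 -0.0294  0.0779] F [ 0.7 -0.6 -1.3] w0.0387 g30.2 M [-0.31  0.01 -0.01]
h0.017 t12.0 p [ 0.5733 -0.0287  0.075 ] F [-0.4  0.3 -0.6] w0.0389 g30.2 M [-0.28  0.    0.01]
h0.015 t12.2 p [ 0.5736 -0.0284  0.0733] F [ 0.2 -0.9  2.1] w0.0389 g30.3 M [-0.31 -0.06 -0.05]
```

View pics/s2.png

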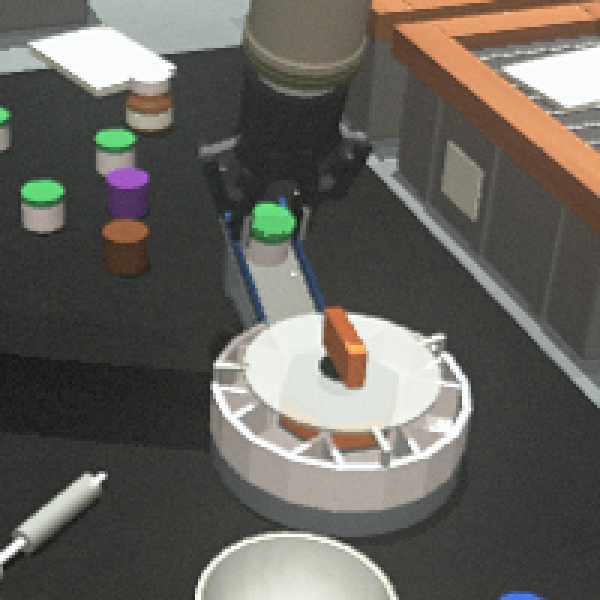

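The side crop shows the pot between the chute walls at (272,235), with the knob bar lined up with the chute. Next I'll release it and push.

```bash
cat >> h.py <<'E'
def S(x,y=0,h=.012): return F(x,y,.0315+(x-.083)*np.tan(np.radians(15))+h)
def push(end=.0885):
    move_straight(S(.245,0,.05),down(YAW),speed=.3); command_gripper(0,30)
    move_straight(S(.24),speed=.2); F0=np.array(st("start")["contact_force"])
    move_straight(S(.125),speed=.09); st("mid")
    x=.125
    while x>end+1e-6:
        x=max(x-.006,end); move_straight(S(x),speed=.06); s=read_state(); f=(np.array(s["contact_force"])-F0)
        fx=f@EX; print("x%.4f act %.4f fx%.1f fy%.1f fz%.1f"%(x,(np.array(s["ee_pos"][:2])-C)@EX[:2],fx,f@EY,f[2]))
        if fx>12: break
E
python3 - <<'E'
from h import *
release(); push()
cv2.imwrite("pics/s3.png",grab_frame("side")["color"][130:330,220:420].repeat(3,0).repeat(3,1))
E
```

```text
released t12.9 p [ 0.5724 -0.0439  0.132 ] F [-0.6  0.5 -0.9] w0.0522 g0.0 M [-0.28  0.06  0.02]
start t14.4 p [0.5781 0.0311 0.0855] F [ 1.4 -0.2  0.1] w0.0002 g0.0 M [-0.02 -0.1  -0.01]
mid t15.9 p [ 0.5689 -0.0825  0.0548] F [0.2 0.9 0.4] w-0.0001 g0.0 M [-0.01  0.   -0.02]
x0.1190 act 0.1186 fx0.8 fy2.4 fz0.1
x0.1130 act 0.1124 fx0.6 fy1.2 fz0.3
x0.1070 act 0.1064 fx0.2 fy0.9 fz-0.3
x0.1010 act 0.1004 fx0.4 fy1.8 fz0.4
x0.0950 act 0.0944 fx0.5 fy1.2 fz0.7
x0.0890 act 0.0901 fx4.3 fy1.3 fz1.8
x0.0885 act 0.0900 fx6.4 fy1.6 fz1.9
```

View pics/s3.png

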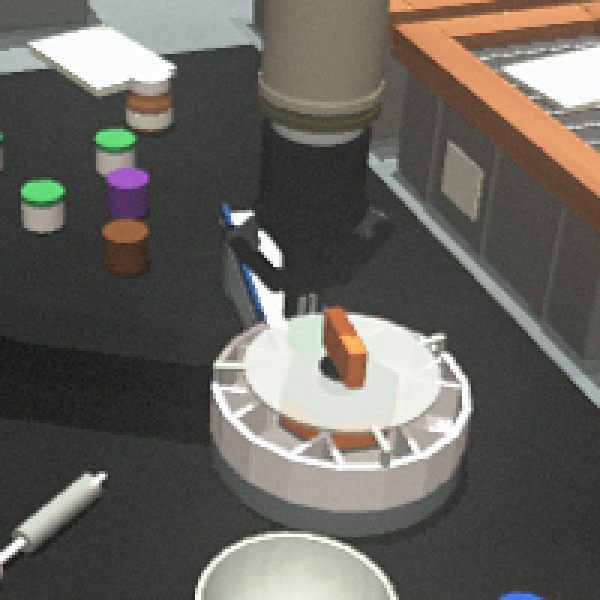

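The pot is under the hood, visible as a green tint at (310,335), and the push force rose against the stop. Next I'll turn and load the second pot.

```bash
cat >> h.py <<'E'
def back():
    x=(np.array(read_state()["ee_pos"][:2])-C)@EX[:2]
    move_straight(S(x+.03),speed=.2); move_straight(F(x+.03,0,.16),speed=.3)
def left():
    P=pots(grab_frame("top")); P=P[(P[:,1]>.08)&(P[:,3]>200)&(P[:,2]<.045)]; print("left",np.round(P,4).tolist()); return P
E
python3 - <<'E'
from h import *
back(); turn(85.1,145.1)
P=left(); P=P[np.argsort(P[:,1])]
if pick(P[0]):
    s=place(); release(); push()
    cv2.imwrite("pics/s4.png",grab_frame("side")["color"][130:330,220:420].repeat(3,0).repeat(3,1))
E
```

```text
grip t20.6 p [ 0.558  -0.2078  0.088 ] F [-4.4  1.7  7.6] w0.0132 g34.7 M [0.41 0.88 0.01]
turned t22.2 p [ 0.5592 -0.2073  0.088 ] F [1.2 3.  7.9] w0.0130 g42.0 M [ 0.59 -0.26  0.21]
rel t23.3 p [ 0.5584 -0.2077  0.1608] F [-0.2  1.  -0.3] w0.0500 g0.0 M [ 0.02 -0.   -0.03]
left [[0.5251, 0.2499, 0.0363, 266.0], [0.4329, 0.168, 0.0363, 274.0], [0.4009, 0.2894, 0.0358, 275.0]]
pick t26.4 p [0.4327 0.1674 0.0153] F [-1.5 -0.6  7.8] w0.0387 g29.2 M [-0.24  0.39  0.04]
above t28.2 p [ 0.5715 -0.0415  0.1252] F [0.8 0.3 0.1] w0.0387 g30.2 M [-0.27  0.06  0.05]
h0.026 t28.9 p [ 0.5732 -0.0313  0.0839] F [-0.6 -0.5 -0. ] w0.0389 g30.2 M [-0.32  0.02 -0.02]
h0.020 t29.1 p [ 0.5732 -0.0295  0.0779] F [ 0.1 -0.1 -1.1] w0.0388 g30.2 M [-0.3   0.03  0.02]
h0.017 t29.4 p [ 0.5733 -0.0287  0.075 ] F [ 0.1 -0.3 -0.9] w0.0388 g30.2 M [-0.26  0.01  0.01]
h0.015 t29.6 p [ 0.5734 -0.0283  0.0732] F [-0.2 -0.6 -0.6] w0.0388 g30.3 M [-0.29  0.05 -0.02]
released t30.3 p [ 0.5725 -0.044   0.1321] F [-0.3  0.6  0.3] w0.0522 g0.0 M [-0.21  0.04 -0.05]
start t31.8 p [0.5781 0.0312 0.0856] F [0.  0.4 0.7] w-0.0000 g0.0 M [-0.03 -0.02 -0.05]
mid t33.3 p [ 0.5689 -0.0825  0.0548] F [ 0.1  0.7 -0.1] w-0.0002 g0.0 M [0.02 0.02 0.01]
x0.1190 act 0.1187 fx-0.3 fy-0.6 fz-1.0
x0.1130 act 0.1124 fx-0.2 fy0.7 fz-0.1
x0.1070 act 0.1064 fx-0.9 fy-0.2 fz-0.7
x0.1010 act 0.1004 fx-0.8 fy0.8 fz-0.5
x0.0950 act 0.0945 fx-0.5 fy0.2 fz-0.6
x0.0890 act 0.0901 fx4.5 fy-1.3 fz0.8
x0.0885 act 0.0901 fx6.7 fy0.6 fz2.2
```

View pics/s4.png

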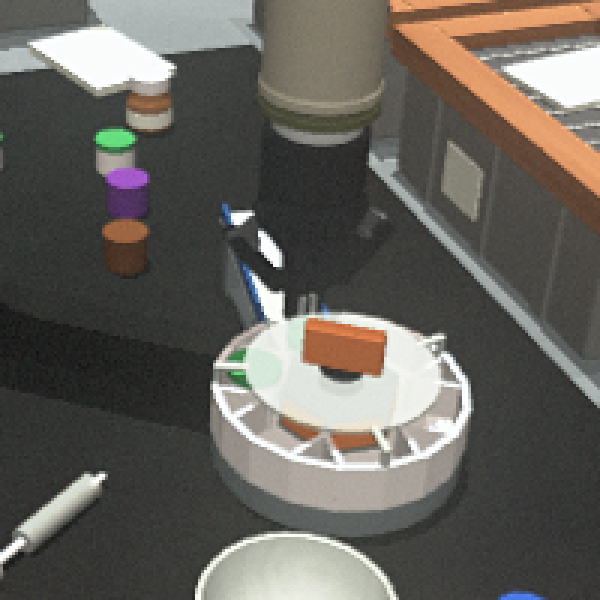

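Pot 1 has turned on to (245,368) and pot 2 is in the bay. One of the remaining pots was knocked aside, and it has been located again.

Run:
```python
from h import *
back(); turn(-34.9,25.1)
P=left(); P=P[np.argsort(-P[:,0])]
if pick(P[0]):
    s=place(); release(); push()
    cv2.imwrite("pics/s5.png",grab_frame("side")["color"][130:330,220:420].repeat(3,0).repeat(3,1))
```

```text
grip t39.1 p [ 0.559  -0.2072  0.088 ] F [-0.4  2.9  6. ] w0.0132 g36.7 M [ 0.51  0.1  -0.05]
turned t40.7 p [ 0.559  -0.2061  0.088 ] F [-1.   7.6 10.4] w0.0132 g44.2 M [ 1.55  0.29 -0.01]
rel t41.8 p [ 0.5584 -0.2077  0.1608] F [0.3 1.  0.1] w0.0502 g0.0 M [ 0.04  0.03 -0.  ]
left [[0.525, 0.2498, 0.0362, 267.0], [0.4009, 0.2893, 0.036, 277.0]]
pick t44.9 p [0.5248 0.2491 0.0155] F [-0.8 -1.2  6.4] w0.0388 g29.5 M [-0.16  0.33  0.01]
above t46.7 p [ 0.5722 -0.0407  0.1257] F [-0.3  0.5 -0.4] w0.0389 g30.2 M [-0.28 -0.05  0.01]
h0.026 t47.4 p [ 0.5732 -0.0314  0.0839] F [ 0.2 -0.  -0.3] w0.0388 g30.2 M [-0.32  0.09  0.03]
h0.020 t47.7 p [ 0.5732 -0.0294  0.0779] F [-0.   0.2  0.1] w0.0389 g30.2 M [-0.29  0.04  0.02]
h0.017 t47.9 p [ 0.5733 -0.0287  0.075 ] F [ 0.4  1.  -0.1] w0.0389 g30.2 M [-0.3   0.07  0.04]
h0.015 t48.2 p [ 0.5735 -0.0284  0.0733] F [ 0.5 -1.   1.1] w0.0389 g30.3 M [-0.36 -0.07 -0.06]
released t48.9 p [ 0.5724 -0.0439  0.132 ] F [ 0.7 -0.1  0.7] w0.0520 g0.0 M [-0.27  0.01 -0.01]
start t50.4 p [0.5781 0.0312 0.0855] F [ 0.1 -0.1  0.1] w-0.0001 g0.0 M [ 0.03  0.02 -0.02]
mid t51.8 p [ 0.5689 -0.0825  0.0548] F [ 0.  -0.3  0. ] w0.0001 g0.0 M [ 0.07 -0.05  0.03]
x0.1190 act 0.1186 fx0.9 fy0.1 fz-0.3
x0.1130 act 0.1124 fx0.2 fy0.1 fz-0.3
x0.1070 act 0.1064 fx0.3 fy0.2 fz0.7
x0.1010 act 0.1004 fx-0.2 fy-0.4 fz-0.6
x0.0950 act 0.0944 fx0.9 fy0.0 fz-0.6
x0.0890 act 0.0901 fx4.8 fy-0.5 fz1.0
x0.0885 act 0.0901 fx7.6 fy0.2 fz2.6
```

View pics/s5.png

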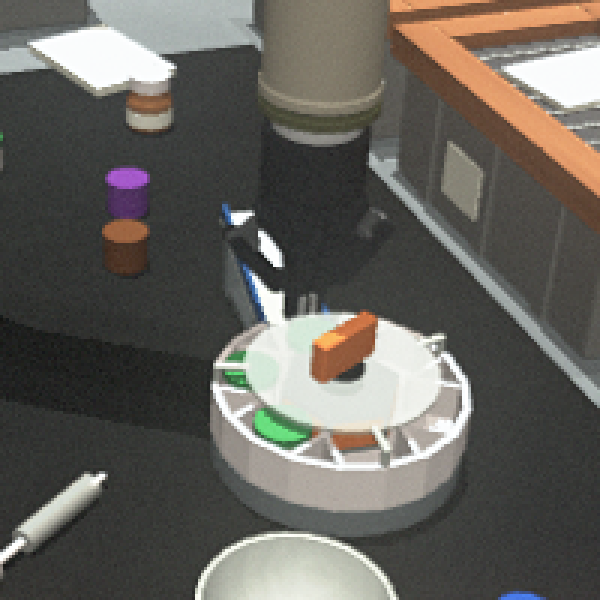

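Pots 1 and 2 are indexed at (285,425) and (240,370), and pot 3 is in the bay. Now the last pot and the final turn, then moving the arm clear to check.

Run:
```python
from h import *
back(); turn(25.1,85.1)
P=left()
if len(P)==1 and pick(P[0]):
    s=place(); release(); push(); back()
    turn(85.1,145.1)
    move_pose([.35,.45,.25],down(120)); st("home")
    f=grab_frame("top");print(knob(f),left());cv2.imwrite("pics/t6.png",f["color"][90:290,60:480].repeat(1,0)); g=f["color"][120:260,230:480]
    cv2.imwrite("pics/t6.png",cv2.resize(g,None,fx=3,fy=3))
    cv2.imwrite("pics/s6.png",grab_frame("side")["color"][130:330,180:420].repeat(3,0).repeat(3,1))
```

```text
grip t56.7 p [ 0.5579 -0.2066  0.088 ] F [-6.8  6.9 11.2] w0.0132 g35.0 M [ 1.5   1.2  -0.02]
turned t58.2 p [ 0.558  -0.2067  0.088 ] F [-4.2  7.1 10.9] w0.0132 g44.4 M [ 1.35  1.03 -0.03]
rel t59.3 p [ 0.5584 -0.2077  0.1608] F [-0.2 -0.   0.1] w0.0500 g0.0 M [ 0.04  0.02 -0.03]
left [[0.4009, 0.2893, 0.036, 276.0]]
pick t62.6 p [0.4006 0.2889 0.0153] F [-0.9 -1.8  8.2] w0.0393 g29.2 M [-0.31  0.34  0.  ]
above t64.7 p [ 0.5721 -0.041   0.1258] F [-0.4  0.7  0. ] w0.0386 g30.2 M [-0.28  0.04  0.  ]
h0.026 t65.4 p [ 0.5732 -0.0314  0.0839] F [ 0.6 -1.  -1. ] w0.0389 g30.2 M [-0.35  0.03  0.07]
h0.020 t65.6 p [ 0.5732 -0.0295  0.0779] F [ 0.6 -0.6 -1.8] w0.0391 g30.2 M [-0.3   0.04  0.01]
h0.017 t65.9 p [ 0.5733 -0.0287  0.075 ] F [ 1.  -0.2  0.4] w0.0390 g30.2 M [-0.29  0.03  0.03]
h0.015 t66.1 p [ 0.5734 -0.0282  0.0732] F [ 0.2 -1.  -0.4] w0.0388 g30.3 M [-0.3  -0.01 -0.01]
released t66.8 p [ 0.5725 -0.044   0.1321] F [-0.5  0.4  0.3] w0.0522 g0.0 M [-0.32  0.02 -0.01]
start t68.3 p [0.5782 0.0312 0.0856] F [-0.  -0.3 -0.2] w0.0002 g0.0 M [ 0.05  0.05 -0.07]
mid t69.8 p [ 0.5689 -0.0825  0.0548] F [0.  0.2 0.1] w-0.0002 g0.0 M [ 0.   -0.02 -0.02]
x0.1190 act 0.1186 fx-0.5 fy-0.7 fz-0.6
x0.1130 act 0.1124 fx0.4 fy-0.7 fz0.3
x0.1070 act 0.1064 fx0.2 fy-0.4 fz0.2
x0.1010 act 0.1004 fx0.1 fy-0.6 fz0.1
x0.0950 act 0.0944 fx0.8 fy0.1 fz-0.0
x0.0890 act 0.0901 fx4.6 fy-1.2 fz1.9
x0.0885 act 0.0901 fx7.3 fy0.4 fz2.9
grip t74.4 p [ 0.558  -0.2078  0.0879] F [-4.   1.3  7. ] w0.0132 g34.7 M [ 0.42  0.8  -0.01]
turned t76.0 p [ 0.5592 -0.2074  0.0879] F [2.1 3.5 7.5] w0.0133 g40.5 M [ 0.57 -0.49  0.05]
rel t77.1 p [ 0.5584 -0.2077  0.1609] F [ 0.1 -0.5 -1.4] w0.0497 g0.0 M [-0.01  0.04 -0.03]
home t79.6 p [0.3508 0.4493 0.2499] F [-0.3  0.3  0.2] w0.0498 g0.0 M [-0.02  0.01 -0.03]
left []
(0.5577503051757813, -0.20662944030761718, (13.657585144042969, 53.973758697509766), np.float64(2.5403164011609474)) []
```

View pics/t6.png

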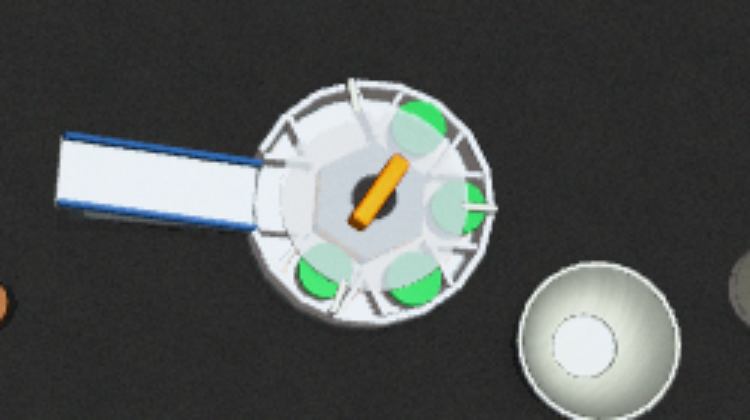

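View pics/s6.png

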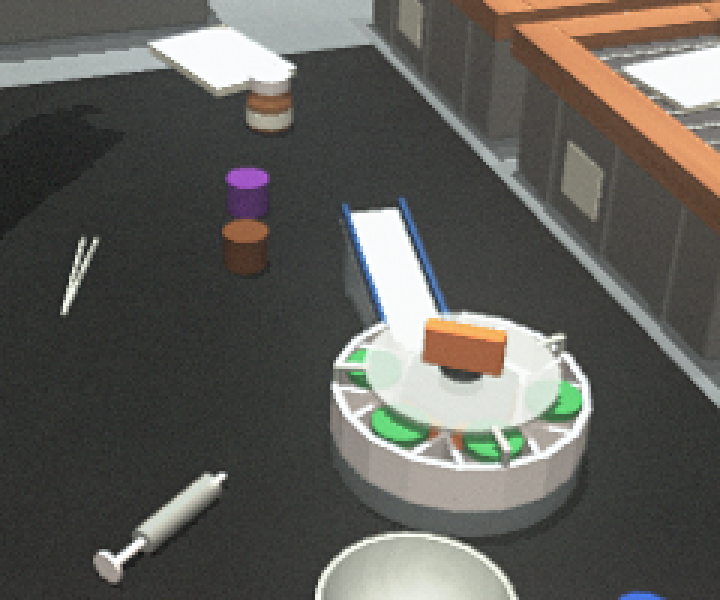

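All four pots sit in pockets, at (418,125), (460,207), (413,280) and (323,275) in the top crop. An empty pocket faces the chute at (270,195). The bar reads 145.5°, which is on a click.

```bash
python3 -c "
from bench import *
print(finish_job())"
```

```text
the job is handed in; nothing more can be done
None
```

All four green-lidded pots are in the carousel, which is clicked in place with an empty pocket facing the chute; the jar and bowl were not touched, and the job was handed in at about 80 s of the 210 s allowed.

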